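# Set the click-stop of the trimming jig

## Robot

A 6-joint arm with a two-finger parallel gripper is mounted at the origin on the work surface. World frame = base frame: x ahead of the robot, y to its left, z up, the work surface at z = 0. Lengths are in mm, angles in rad, forces in N, time in s.
With the tool pointing down it reaches from about 300 to 775 mm from the base axis. Payload 14.6 kg.
Tool frame: the origin (TCP) lies on the centre line of the jaws, within the pads' length; the fingertips stand 19 mm ahead of it and the grasp point (between the pads) is the TCP (bot.tip_reach is the distance from the TCP to the fingertips, in mm); y points along the fingers, x is the direction in which the jaws open and shut, and the axes are right-handed (so a half turn about y gives the same grasp; the last joint's range is limited). The gripper opens to 85 mm and grips with 20 to 120 N. Pads are 22 mm wide; open, the fingers measure 114 mm over their backs; the gripper's body (76 mm by 85 mm) begins 54 mm behind the grasp point. The pads swing forward as they close: fully open they stand 13 mm farther back than shut.
Start: joints at [-1.201, 0.3, 1.521, -0, 1.321, -0.067], TCP at [232.665, -498.354, 250.281] pointing down, gripper open.
Joint ranges: [-3.03, 3.03], [-0.79, 2.21], [0.23, 2.52], [-1.04, 4.18], [0, 3.07], [-2.55, 2.55]. Speed limits (rad/s): [2.22, 2.22, 2.57, 3.14, 3.14, 3.14].

## Interface

Orientations are given as a unit quaternion [w, x, y, z].
In Python, from rig import bot gives the robot as it stands. Calls block until the motion is done:
- bot.move_to(position, orientation): joint-space move of the TCP to a pose.
- bot.servo_line(position, attitude=None, speed=150, until_force=None): straight line of the TCP; attitude=None keeps the orientation; speed is the mean speed in mm/s. With until_force (N) it stops when the force on the tool has changed by that much, and returns True; else False.
- bot.move_joints(angles): joint-space move.
- bot.move_gripper(opening, grip_force=None): finger opening in mm; grip_force is the grip in N (None keeps the last); returns when the fingers have stopped.
- bot.dwell(seconds).
- bot.ik(position, orientation): joint angles nearest the present ones, or None.
- bot.read_state(): the state.
- bot.read_camera(name): name is "scene" or "top" or "wrist"; returns a dict with "image" (384x512x3 uint8, blue, green, red), "depth" (384x512 float32, mm along the optical axis (not along the pixel's ray), 0 where there is no reading), "fovy" (degrees; the focal length in pixels is half the picture's height over the tangent of half this angle, whatever the lens; pixels are square), "cx", "cy" (the principal point, pixels), "eye" and "attitude" of the camera in the world; the wrist camera has in their place "mount" (4x4, takes a point from camera to tool coordinates, whose origin is the TCP and whose axes are the tool frame's). Camera axes: x right, y down, z forward; pixel columns grow to the right and rows downward; lengths in mm; the calibration is good to about 2 mm. A picture is of the moment at which its call begins: read the wrist's pose just before it.
A pose or a line that the arm cannot do raises bot.MotionError and nothing moves.
- bot.finish_job(): hands the job in, once; it reports no verdict.
The state is a dict: "clock": time; "joint_positions": joint angles; "qvel": joint speeds; "effort": joint torques, N m; "ee_pos": TCP position; "tool_rot": TCP orientation; "ft_force": force on the tool from outside, world axes, zero at the start; "moment": the same for the moment, N m; "grip_width": finger opening in mm.
Only numpy, scipy, OpenCV 4.12 (cv2) and the standard library are available. Lean on these libraries where they do the work, as an engineer would, in place of code of your own. Each camera call takes 0.05 s, during which the arm holds its last target. There are 200 camera calls.

## Task

Set the jig's stop to click five: swing the red lock lever fully over to free the dial, turn the dial anticlockwise until you feel its end stop (click zero) without straining it, then clockwise five clicks, let it sit in the click, and swing the lever fully back to lock it. Leave everything else on the bench and on the jig where it is.

Things in the scene. Friction and masses are not known exactly. Their poses are not given: they have to be found in the camera images.
- unit: Adjustable stop unit fixed to the bench: aluminium bed 170 mm (x) by 380 mm (y, -160 to +220), 18 mm thick; origin on the bench, x away from the robot at yaw 0, z up. On it along y: lock lever (pivot at y -105, height 40 mm), blue gear housing 100 x 100 mm (centre y +30, top 70 mm above the bench) with the dial, brass stop foot on a steel rod.
- dial_grip (a point): Grip point of the dial, on its vertical axis (unit x 0, y +30 mm), 105 mm above the bench. A black disc 68 mm across (top 81 mm above the bench) carries an orange upright grip bar 58 mm long (point x), 14 mm thick (point y), 79 to 117 mm above the bench. No pointer or marks.
- click_works (a point): Middle of the housing's top, on the dial's axis: the clicks. One every 20 degrees; about 0.13 N m carries the dial over one, and let go it drops into the nearest. Clockwise from above moves the stop foot out, 0.2 mm a click, more than 8 clicks in all; anticlockwise moves it in, down to the end stop.
- zero_stop (a point): The hidden end stop in the housing, on the dial's axis: click zero. Slightly springy: turned anticlockwise against it, torque climbs to 0.3 N m at zero and on from there; at about 0.5 N m (half a click beyond) it is bent and spoilt. The bar's angle at zero, and the clicks from zero at the start (1 to 4), differ each time and cannot be seen.
- stop_face (a point): Centre of the brass stop foot's outer face (50 mm wide, 36 mm high, looks to the unit's +y). It slides along the unit's y only 0.2 mm a click and stands at y = 127 mm in the unit's frame at click zero; measured positions are too rough to count clicks by.
- lock_lever (a joint): Dial lock lever, rad: 0 = locked, leaning 0.5 rad to the unit's -x (towards the robot); 1.0 = free, leaning 0.5 rad to +x. Swings about the unit's y axis between hard stops and stays where left (1 to 2 N at its ball moves it). Locked, a pin holds the dial (up to about 0.55 N m); it is clear from about 0.6 rad.
- lock_lever_tip (a point): Centre of the lock lever's red ball, 26 mm across, 60 mm from the pivot on a 10 mm shaft; at y -105 mm in the unit's frame, about 93 mm above the bench at either end of its swing, 100 mm upright.
- blank: Bystander: plywood test piece, 75 x 50 x 12 mm, loose on the unit's bed beside the stop foot; origin at the centre of its underside.
- setup_block: Bystander: steel setting block, 22 x 22 x 40 mm tall, standing loose on the unit's bed; origin at the centre of its underside.
- glue: Bystander: yellow glue bottle, 60 mm across, 170 mm tall; origin at the centre of its underside.
- screw_jar: Bystander: glass screw jar, 70 mm across, 90 mm tall; origin at the centre of its underside.
- screwdriver: Bystander: screwdriver lying on the bench.
- hammer: Bystander: hammer lying on the bench.
- offcut_a: Bystander: pale wooden offcut, 160 x 45 x 22 mm; origin at the centre of its underside.
- offcut_b: Bystander: darker wooden offcut, 90 x 60 x 30 mm; origin at the centre of its underside.

How it is judged (in metres and radians):
On the way, in this order (a step that is already met when the one before it is completed fails the run):
1. the lock lever is swung over, the dial free (value of joint lock_lever above 0.85 rad), for 0.2 s.
2. with the lever free, the dial has been turned back to click zero (value of joint lock_lever above 0.75 rad and y of stop_face in the frame of unit below 0.12705 m), for 0.2 s.
3. with the lever free, the dial stands on click five (value of joint lock_lever above 0.75 rad and y of stop_face in the frame of unit between 0.12794 and 0.12806 m), for 0.2 s.
At the end, for the whole second after the job is handed in: The stop foot stands 1.0 mm (within 0.06 mm) out from its click-zero place, so the dial sits in click five; the lock lever is back at 0 (below 0.12 rad); everything is at rest (y of stop_face in the frame of unit between 0.12794 and 0.12806 m and value of joint lock_lever below 0.12 rad and linear speed of each of blank, setup_block, glue, screw_jar, screwdriver, hammer, offcut_a, offcut_b below 0.02 m/s); the robot touches nothing.
It fails at once if the end stop is bent: the dial forced half a click (0.1 mm of the foot) beyond zero (y of stop_face in the frame of unit below 0.1269 m).
It fails at once if a bystander is moved by more than 20 mm (distance of any of blank, setup_block, glue, screw_jar, screwdriver, hammer, offcut_a, offcut_b from where it was at the start of the episode above 0.02 m).
It also fails if it takes over 67 s, if anything falls off the work surface, if the arm or the gripper's body presses on something with over 40 N, if the wrist force passes 120 N, or if a joint passes its speed limit or range.

## Working session

There is one attempt and no reset: what is moved stays moved. The work goes in short steps, each a Python script; the robot and the scene stay as the last script left them, time stands still between calls to the robot, and variables do not carry over. Pictures are saved under pics/ and viewed, about 8 in all and at most 12, crops included, and the job is handed in when it is done.

```bash
ls; mkdir -p pics
python3 - <<'E'
from rig import bot
import cv2,numpy as np
for n in("scene","top"):
    c=bot.read_camera(n); cv2.imwrite(f"pics/{n}0.png",c["image"]); np.savez(f"{n}0.npz",**{k:v for k,v in c.items()})
    print(n,c["fovy"],c["cx"],c["cy"],c["eye"],c["attitude"],(c["depth"]>0).mean())
print(bot.read_state())
E
```

```text
pics
scene 52.13701783486432 259.5415473442312 196.2662344337162 [869.87551315 583.83016269 986.03238326] [-0.07544678  0.22996838  0.92571276 -0.29065136] 0.9961090087890625
top 49.807124222303386 250.97335694063776 189.99995854324746 [ 311.92725236   22.27703782 1465.14378613] [ 0.07219673 -0.69703021  0.71009129 -0.06860667] 0.99627685546875
{'clock': 0.1, 'joint_positions': array([-1.20060076e+00,  3.00409876e-01,  1.52150863e+00, -2.88431795e-05,
        1.32069957e+00, -6.66357734e-02]), 'qvel': array([ 6.41811729e-04, -1.22737937e-03, -1.11928262e-03,  3.61216874e-04,
        7.13409287e-05,  1.14101818e-03]), 'effort': array([ 2.32263454e-03, -5.44378459e+01, -3.62370551e+01, -8.08912318e-05,
        3.03063927e-03, -4.41913002e-06]), 'ee_pos': array([ 232.59505465, -498.19155024,  249.78553614]), 'tool_rot': array([ 0.59667056, -0.59625718,  0.38007522, -0.37947918]), 'ft_force': array([-0.34346156, -0.10596099, -0.01604303]), 'moment': array([-0.00632479,  0.07349688, -0.01065895]), 'grip_width': 85.55775411118071}
```

View pics/scene0.png

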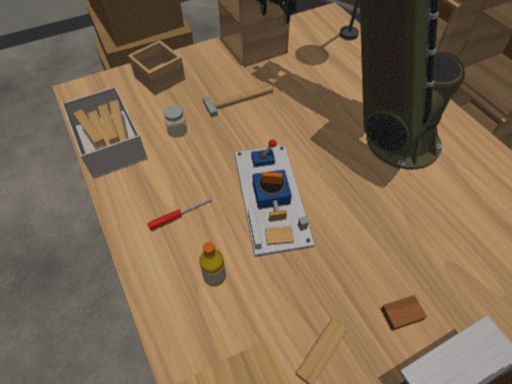

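View pics/top0.png

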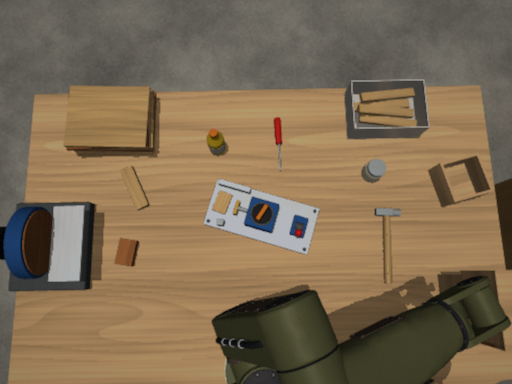

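The scene view shows the unit at the centre (housing ~(271,188), lever ball (272,143), blank (280,235), block (303,222)). In the top view the bed spans (205..318, 180..252), with the orange bar at (262,213) and the red ball at (298,232). Now I'll measure.

```bash
cat > vis.py <<'E'
import numpy as np,cv2
from scipy.spatial.transform import Rotation as R
def rot(q): return R.from_quat(q,scalar_first=True)
def ray(c,uv):
    f=192/np.tan(np.radians(float(c["fovy"]))/2); uv=np.atleast_2d(uv).astype(float)
    d=np.c_[(uv[:,0]-c["cx"])/f,(uv[:,1]-c["cy"])/f,np.ones(len(uv))]
    return c["eye"],rot(c["attitude"]).apply(d)
def onplane(c,uv,z):
    e,d=ray(c,uv); return (e+d*((z-e[2])/d[:,2])[:,None])[:,:2]
def cloud(c):
    v,u=np.mgrid[:384,:512]; e,d=ray(c,np.c_[u.ravel(),v.ravel()])
    return (e+d*c["depth"].reshape(-1,1)).reshape(384,512,3)
def hsv(c,lo,hi): return cv2.inRange(cv2.cvtColor(c["image"],cv2.COLOR_BGR2HSV),np.array(lo),np.array(hi))
E
python3 - <<'E'
from vis import *
for n,roi in(("top",(195,170,325,260)),("scene",(225,130,320,260))):
    c=dict(np.load(n+"0.npz")); P=cloud(c)
    x0,y0,x1,y1=roi; m0=np.zeros((384,512),np.uint8); m0[y0:y1,x0:x1]=255
    # bed: cloud height
    h=P[...,2]; bed=((h>10)&(h<150)&(m0>0)).astype(np.uint8)
    k=max(cv2.findContours(bed,0,1)[0],key=cv2.contourArea)
    r=cv2.minAreaRect(k); 
    grey=hsv(c,(0,0,130),(179,45,255))&m0
    k2=max(cv2.findContours(grey,0,1)[0],key=cv2.contourArea)
    q=cv2.approxPolyDP(cv2.convexHull(k2),6,True)[:,0]
    w=onplane(c,q,18)
    print(n,"bed depth rect",r,"\n grey corners",q.tolist(),w.round(1).tolist())
    hull=onplane(c,cv2.convexHull(k2)[:,0],18).astype(np.float32); rr=cv2.minAreaRect(hull); print(" minrect",rr)
    for nm,lo,hi in(("blue",(105,120,30),(125,255,255)),("orange",(6,180,120),(15,255,255)),("red",(0,190,100),(4,255,255))):
        m=hsv(c,lo,hi)&m0
        a=np.argwhere(m>0)[:,::-1]; 
        if not len(a): print(nm,"none");continue
        pts=P[m>0]; print(nm,len(a),a.mean(0).round(1),"cloud med",np.median(pts,0).round(1),"zmax",pts[:,2].max().round(1))
        if nm=="orange":
            for z in(117,):
                w=onplane(c,a,z); print("  onplane",w.mean(0).round(1)); 
                l=cv2.minAreaRect(w.astype(np.float32)); print("  ",l)
        if nm=="red": print("  ray",ray(c,a.mean(0)), onplane(c,a.mean(0),93))
im=[cv2.resize(cv2.imread(f"pics/{n}0.png")[y0:y1,x0:x1],None,fx=4,fy=4,interpolation=2) for n,(x0,y0,x1,y1) in(("top",(195,170,325,260)),)]
cv2.imwrite("pics/topcrop.png",im[0])
E
```

```text
top bed depth rect ((261.0426025390625, 215.60873413085938), (108.42958068847656, 48.77823257446289), 16.771224975585938) 
 grey corners [[217, 180], [318, 208], [307, 253], [204, 224]] [[643.5, 148.3], [535.0, -208.7], [378.4, -162.8], [485.8, 194.3]]
 minrect ((512.6322021484375, -7.1271820068359375), (379.31915283203125, 173.07864379882812), 72.39436340332031)
blue 535 [271.9 217.8] cloud med [488.9 -34.9  68. ] zmax 1465.1
orange 62 [261.6 211.5] cloud med [511.5  -8.2 117.1] zmax 122.6
  onplane [511.7  -6.9]
   ((511.75555419921875, -6.690528869628906), (11.901483535766602, 54.359737396240234), 55.28335952758789)
red 30 [298.3 232.3] cloud med [ 443.  -125.7  103.3] zmax 109.5
  ray (array([ 311.92725236,   22.27703782, 1465.14378613]), array([[ 0.09589334, -0.10919116, -1.00120967]])) [[ 443.34772976 -127.36791085]]
scene bed depth rect ((273.0961608886719, 196.48077392578125), (111.98231506347656, 60.403770446777344), 78.69007110595703) 
 grey corners [[284, 146], [313, 244], [254, 253], [235, 152]] [[380.2, -152.1], [491.6, 201.2], [649.3, 149.2], [535.1, -203.7]]
 minrect ((512.7929077148438, -1.218109130859375), (376.7764587402344, 169.9699249267578), 72.52265167236328)
blue 711 [268.4 183.2] cloud med [506.7  15.3  62.9] zmax 986.0
orange 60 [272.  174.4] cloud med [512.3  -1.4 114.6] zmax 117.3
  onplane [5.138e+02 4.000e-01]
   ((513.9661254882812, 0.5018997192382812), (10.703739166259766, 50.694671630859375), 62.2570915222168)
red 29 [272.1 142.5] cloud med [ 446.  -118.7   99.4] zmax 104.5
  ray (array([869.87551315, 583.83016269, 986.03238326]), array([[-0.35392656, -0.58771435, -0.74101829]])) [[ 443.34368997 -124.44918609]]
```

View pics/topcrop.png

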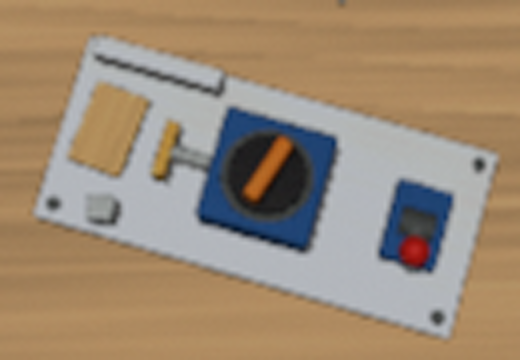

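Both views agree: the dial is at about (513,-4), unit yaw about -17.2°, ball at (443,-126). Next I'll refine this with the wrist camera from above the dial.

```bash
cat >> vis.py <<'E'
def down(deg):
    c,s=np.cos(np.radians(deg)),np.sin(np.radians(deg))
    return R.from_matrix(np.array([[c,0,-s],[s,0,c],[0,-1,0]])).as_quat(scalar_first=True)
def wristcam(bot):
    s=bot.read_state(); c=bot.read_camera("wrist"); M=np.array(c["mount"]); T=np.eye(4)
    T[:3,:3]=rot(s["tool_rot"]).as_matrix(); T[:3,3]=s["ee_pos"]; W=T@M
    c["eye"]=W[:3,3]; c["attitude"]=R.from_matrix(W[:3,:3]).as_quat(scalar_first=True); return c
E
python3 - <<'E'
from vis import *
from rig import bot
s=bot.read_state(); print("start tool x",rot(s["tool_rot"]).as_matrix().round(2).tolist())
print(bot.read_camera("wrist")["mount"])
for a in range(-180,180,30):
    j=bot.ik([513,-4,330],down(a)); print(a,None if j is None else np.round(j,2))
E
```

```text
start tool x [[0.42, -0.0, 0.91], [-0.91, 0.0, 0.42], [-0.0, -1.0, 0.0]]
[[ 9.99998685e-01  4.10593195e-04  1.56859917e-03  8.95169809e-01]
 [-1.36246990e-03 -3.11700992e-01  9.50179265e-01 -1.22943486e+02]
 [ 8.79071058e-04 -9.50180153e-01 -3.11700022e-01  8.04010988e+01]
 [ 0.00000000e+00  0.00000000e+00  0.00000000e+00  1.00000000e+00]]
-180 None
-150 [-0.08  0.17  1.5  -0.    1.47  2.54]
-120 [-0.08  0.17  1.5  -0.    1.47  2.02]
-90 [-0.08  0.17  1.5  -0.    1.47  1.49]
-60 [-0.08  0.17  1.5   0.    1.47  0.97]
-30 [-0.08  0.17  1.5  -0.    1.47  0.44]
0 [-0.08  0.17  1.5  -0.    1.47 -0.08]
30 [-0.08  0.17  1.5  -0.    1.47 -0.6 ]
60 [-0.08  0.17  1.5   0.    1.47 -1.13]
90 [-0.08  0.17  1.5  -0.    1.47 -1.65]
120 [-0.08  0.17  1.5  -0.    1.47 -2.17]
150 None
```

Run:
```python
from vis import *
from rig import bot
bot.move_to([500,-40,320],down(0)); bot.dwell(0.3)
c=wristcam(bot); np.savez("w0.npz",**c); cv2.imwrite("pics/w0.png",c["image"]); print(c["eye"],c["fovy"],bot.read_state()["clock"])
for nm,lo,hi,z in(("orange",(6,180,90),(15,255,255),117),("red",(0,190,80),(4,255,255),93)):
    m=hsv(c,lo,hi); k=max(cv2.findContours(m,0,1)[0],key=cv2.contourArea)[:,0]
    mm=np.zeros_like(m); cv2.fillPoly(mm,[k],255); a=np.argwhere(mm>0)[:,::-1]; P=cloud(c)[mm>0]
    print(nm,len(a),a.mean(0),"plane",onplane(c,a.mean(0),z),"cloud",np.median(P,0),P[:,2].max())
    if nm=="orange":
        t=P[P[:,2]>113][:,:2].astype(np.float32); print(len(t),cv2.minAreaRect(t),t.mean(0))
P=cloud(c);h=P[...,2]
# housing top: blue and 66<z<74
m=(hsv(c,(105,120,20),(125,255,255))>0)&(h>65)&(h<74); t=P[m][:,:2].astype(np.float32)
k=max(cv2.findContours(m.astype(np.uint8),0,1)[0],key=cv2.contourArea)[:,0]
print("housing",cv2.minAreaRect(onplane(c,k,70).astype(np.float32)))
```

```text
[500.75907033  39.05637493 442.89295737] 58.46344914819834 2.4333
orange 869 [265.20943613 126.92059839] plane [[512.15648191  -6.0592942 ]] cloud [512.01531023  -6.26635835 116.08255094] 442.8929573724785
863 ((508.21026611328125, 0.11302947998046875), (31.340049743652344, 72.84383392333984), 34.11081314086914) [512.2751    -6.149515]
red 703 [491.82645804 169.7140825 ] plane [[752.3600672 -54.1320838]] cloud [803.63173322 -72.45589381  22.97138081] 442.8929573724785
housing ((512.76806640625, -6.466644287109375), (96.74143981933594, 96.54840850830078), 72.43443298339844)
```

View pics/w0.png

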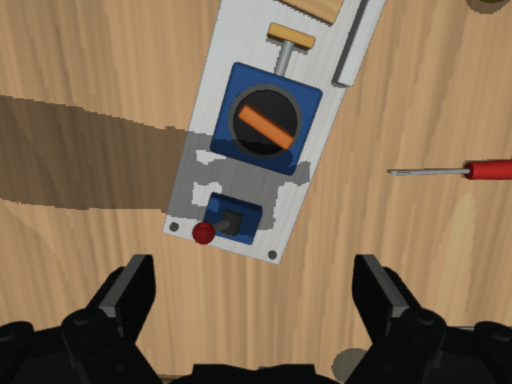

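The wrist view shows the housing (centre ~(266,118)), the bar from (240,110) to (293,145), and the ball at (203,233) with nothing near it. I'll compute the bar angle, then swing the lever.

```bash
cat > lever.py <<'E'
from vis import *
D=np.array([512.5,-6.2]); yaw=-17.5
u=np.array([np.cos(np.radians(yaw)),np.sin(np.radians(yaw))]); v=np.array([-u[1],u[0]])
def U(x,y,z): return [*(D+x*u+(y-30)*v),z]
def push(bot,sgn):
    q=down(yaw+90)
    bot.move_gripper(0)
    x0=-sgn*72
    bot.move_to(U(x0,-105,170),q); bot.servo_line(U(x0,-105,96),speed=150)
    hit=bot.servo_line(U(sgn*2,-105,96),speed=60,until_force=15)   # contact is expected early (1-2 N), the stop at about sgn*5
    s=bot.read_state(); print(hit,"unit x",(s["ee_pos"][:2]-D)@u,s["ft_force"],s["clock"])
    h2=bot.servo_line(U(sgn*12,-105,96),speed=20,until_force=8)
    s=bot.read_state(); print(h2,"unit x",(s["ee_pos"][:2]-D)@u,s["ft_force"],s["clock"])
    bot.servo_line(U(-sgn*30,-105,96),speed=150); bot.servo_line(U(-sgn*30,-105,190),speed=200)
E
python3 - <<'E'
from lever import *
c=dict(np.load("w0.npz")); m=hsv(c,(6,180,90),(15,255,255)); k=max(cv2.findContours(m,0,1)[0],key=cv2.contourArea)[:,0]
r=cv2.minAreaRect(onplane(c,k,117).astype(np.float32)); print("bar",r)
m=hsv(c,(0,190,50),(6,255,255)); m[:,300:]=0; M=cv2.moments(m,True); p=(M["m10"]/M["m00"],M["m01"]/M["m00"]); b=onplane(c,p,93)[0]; print("ball",p,b,"expected",U(-28.8,-105,93))
from rig import bot
push(bot,1)
bot.move_to([500,-40,320],down(0)); bot.dwell(0.2)
c=wristcam(bot); np.savez("w1.npz",**c); m=hsv(c,(0,190,50),(6,255,255)); m[:,300:]=0; M=cv2.moments(m,True); p=(M["m10"]/M["m00"],M["m01"]/M["m00"]); b=onplane(c,p,93)[0]; print("ball",p,b,"expected",U(28.8,-105,93))
m=hsv(c,(6,180,90),(15,255,255)); k=max(cv2.findContours(m,0,1)[0],key=cv2.contourArea)[:,0]
print("bar",cv2.minAreaRect(onplane(c,k,117).astype(np.float32)),bot.read_state()["clock"])
E
```

```text
bar ((512.57373046875, -6.392610549926758), (13.73968505859375, 56.62688446044922), 55.62342071533203)
ball (203.21148036253777, 232.6404833836858) [ 444.86598301 -126.97498347] expected [np.float64(444.4376688853742), np.float64(-126.29146132528759), 93]
False unit x 1.8380249557281316 [-0.00458411  0.67937716  0.08200279] 6.55
True unit x 4.283353642706567 [-2.78032205  2.01220857  1.5345139 ] 6.8583
ball (252.16666666666666, 238.08333333333334) [ 499.60218948 -133.36630839] expected [np.float64(499.3717652484721), np.float64(-143.6121153767337), 93]
bar ((512.6026000976562, -6.317741394042969), (13.937515258789062, 56.640384674072266), 55.83812713623047) 9.425
```

```bash
python3 -c "
from vis import *
c=dict(np.load('w1.npz')); cv2.imwrite('pics/w1.png',cv2.resize(c['image'][60:290,140:400],None,fx=2,fy=2))
m=hsv(c,(0,190,50),(6,255,255)); m[:,300:]=0
n,l,s,ce=cv2.connectedComponentsWithStats(m); print(s[1:],ce[1:])"
```

```text
[[247 237  11   3  24]] [[252.16666667 238.08333333]]
```

View pics/w1.png

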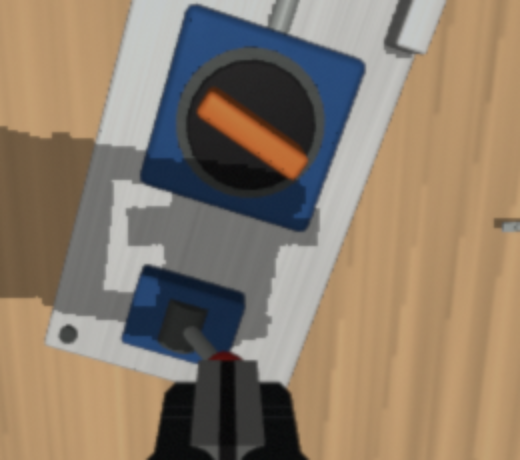

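The lever is over: contact at the stop came at x=4.3, against 4.8 predicted, and the ball is partly hidden behind the fingers. The bar's long axis is at -34.2°. Next I'll grip the bar and turn it in small anticlockwise steps while watching the torque.

```bash
cat > turn.py <<'E'
from lever import *
def step(bot,j,deg0,deg,wait=0.12):
    q=np.array(j); q[5]-=np.radians(deg); bot.move_joints(q); bot.dwell(wait)
    s=bot.read_state(); Rm=rot(s["tool_rot"]).as_matrix(); a=np.degrees(np.arctan2(Rm[1,0],Rm[0,0]))
    return a,s["moment"][2],s
E
python3 - <<'E'
from turn import *
from rig import bot
B=[512.6,-6.3]; a0=55.8
bot.move_gripper(50); bot.move_to([*B,170],down(a0)); bot.dwell(.2)
s=bot.read_state(); base=s["moment"][2]; print("base",s["moment"],s["ft_force"])
bot.servo_line([*B,106],speed=120); 
bot.move_gripper(0,grip_force=60); bot.dwell(.2)
s=bot.read_state(); print("grip",s["grip_width"],s["moment"]-0,s["ft_force"],s["ee_pos"],s["clock"])
j=s["joint_positions"].copy(); j=np.array(bot.ik([*B,106],down(a0)))
np.savez("grip.npz",j=j,base=base,a0=a0)
for d in np.arange(2.5,25.1,2.5):
    a,m,s=step(bot,j,a0,d)
    print(d,round(a-a0,2),round(m-base,3),s["ft_force"].round(1),s["clock"])
    if abs(m-base)>0.25: break
E
```

```text
base [ 0.03459213 -0.04507096  0.05762273] [ 0.53844635  0.09136614 -0.06984951]
grip 13.33653862469731 [-0.3344054   0.11233423 -0.00339742] [ 0.59230535 -2.18326383  6.7923623 ] [512.8385115   -6.43396275 106.66356577] 12.325
2.5 2.49 -0.099 [-4.8 -0.5  6.6] 12.6917
5.0 5.0 -0.095 [-4.  -0.4  7. ] 13.0583
7.5 7.5 -0.026 [-2.2 -0.5  6.5] 13.425
10.0 10.0 -0.016 [-1.7 -0.4  6.4] 13.7917
12.5 12.5 -0.017 [-0.6 -0.5  6.2] 14.1583
15.0 15.01 -0.009 [-1.8  1.4  6.4] 14.525
17.5 17.51 0.008 [-0.6  0.6  7.2] 14.8917
20.0 20.0 -0.041 [-4.3  0.2  5.3] 15.2583
22.5 22.49 -0.082 [-2.7  0.5  5.8] 15.625
25.0 25.0 -0.098 [2.2 0.5 7.2] 15.9917
```

Run:
```python
from turn import *
from rig import bot
g=np.load("grip.npz"); j,base,a0=g["j"],float(g["base"]),float(g["a0"])
d=25.
while d<80:
    d+=2.5 
    a,m,s=step(bot,j,a0,d,.08); ms=[m]
    for _ in range(3): bot.dwell(.02); ms.append(bot.read_state()["moment"][2])
    m=np.mean(ms)-base
    print(d,round(a-a0,2),round(m,3),round(np.std(ms),3),s["ft_force"].round(1),s["clock"])
    if m<-0.22: break
```

```text
27.5 27.5 -0.053 0.03 [-2.4  2.   6.1] 16.325
30.0 30.01 -0.067 0.02 [-3.1  1.   6.8] 16.7083
32.5 32.51 -0.011 0.031 [-3.4  2.8  5.9] 17.0917
35.0 35.01 0.028 0.006 [-3.1  2.   6.8] 17.475
37.5 37.51 0.022 0.053 [-3.6  2.4  4.3] 17.8583
40.0 40.0 -0.066 0.037 [-4.   2.6  5.9] 18.2417
42.5 42.48 -0.291 0.022 [-1.5  3.   7.2] 18.625
```

Clear onset: 0.29 N m at 42.5° (about two clicks from the start), though some lag in the grip is possible. I'll back off to 40°, stiffen the grip, and check the torque there in 1° steps.

Run:
```python
from turn import *
from rig import bot
g=np.load("grip.npz"); j,base,a0=g["j"],float(g["base"]),float(g["a0"])
def meas(d):
    a,m,s=step(bot,j,a0,d,.1); ms=[m]
    for _ in range(5): bot.dwell(.02); ms.append(bot.read_state()["moment"][2])
    m=np.mean(ms)-base; print(d,round(a-a0,2),round(m,3),round(np.std(ms),3),s["ft_force"].round(1),round(s["grip_width"],2),s["clock"]); return m
meas(40); bot.move_gripper(0,grip_force=120); meas(40)
c=wristcam(bot); cv2.imwrite("pics/w2.png",c["image"])
for d in (38,39,40,41,42,43):
    if meas(d)<-0.33: break
```

```text
40 39.99 -0.105 0.022 [1.6 1.1 5.5] 12.92 19.025
40 40.0 -0.1 0.027 [1.4 0.7 7.3] 12.4 19.675
38 38.0 -0.007 0.04 [-1.2  1.4  8.5] 12.02 20.1583
39 39.01 0.036 0.072 [-0.6  0.7  7.1] 12.44 20.5917
40 40.0 -0.052 0.023 [-5.4  2.4  7.6] 12.37 21.025
41 40.98 -0.278 0.089 [ 2.1  0.8 11.8] 12.49 21.4583
42 41.98 -0.292 0.059 [-0.4  2.   6.2] 11.97 21.8917
43 42.98 -0.281 0.038 [-1.   2.   6.6] 12.29 22.325
```

View pics/w2.png

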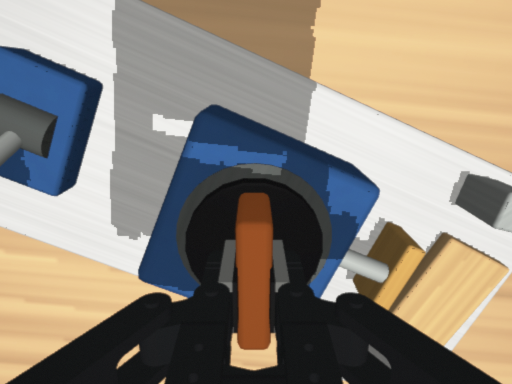

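Torque jumps to about 0.29 N m between 40° and 41°. That is a lattice point two clicks from the start, and the picture shows the bar square in the jaws. So click zero is at 40° and click five at -60°. I'll dwell at 41°, go clockwise 100°, release and check.

Run:
```python
from turn import *
from rig import bot
g=np.load("grip.npz"); j,base,a0=g["j"],float(g["base"]),float(g["a0"])
step(bot,j,a0,41,.3)
for d in (40,30,20,10,0,-10,-20,-30,-40,-50,-55,-58,-60,-62,-60):
    a,m,s=step(bot,j,a0,d,.1 if d!=-60 else .3); print(d,round(a-a0,2),round(m-base,3),s["ft_force"].round(1),s["clock"])
bot.move_gripper(50); bot.dwell(.2)
p=s["ee_pos"]; bot.servo_line([512.6,-6.3,180],speed=150)
bot.move_to([500,-40,320],down(0)); bot.dwell(0.2)
c=wristcam(bot); cv2.imwrite("pics/w3.png",c["image"])
m=hsv(c,(6,180,90),(15,255,255)); k=max(cv2.findContours(m,0,1)[0],key=cv2.contourArea)[:,0]
print("bar",cv2.minAreaRect(onplane(c,k,117).astype(np.float32)),bot.read_state()["clock"])
m=hsv(c,(0,190,50),(6,255,255)); m[:,330:]=0; M=cv2.moments(m,True); print("ball",(onplane(c,(M["m10"]/M["m00"],M["m01"]/M["m00"]),93)[0]-D)@np.c_[u,v]+[0,30])
```

```text
40 40.0 -0.052 [-5.8  3.7  6.9] 23.3083
30 30.0 -0.101 [-2.9  2.3  8.3] 23.7
20 20.0 -0.09 [-5.1  2.3  9. ] 24.0917
10 10.0 -0.038 [-1.4 -0.7  7.6] 24.4833
0 -0.0 -0.022 [-0.5 -1.6 11.3] 24.875
-10 -10.0 -0.079 [-2.9 -2.2  8.7] 25.2667
-20 -20.0 -0.091 [-1.5 -3.1  9.2] 25.6583
-30 -30.0 -0.023 [-5.1 -3.6 11. ] 26.05
-40 -40.0 -0.095 [-3.4 -4.8  9.4] 26.4417
-50 -50.0 -0.079 [-6.5 -3.6 10.7] 26.8333
-55 -55.0 -0.063 [-7.9 -2.8 11. ] 27.1833
-58 -58.0 -0.174 [-5.4 -4.7 12.4] 27.5333
-60 -60.0 -0.027 [-9.1 -2.7 10.3] 28.0833
-62 -61.99 0.016 [-8.5 -3.  11.5] 28.4333
-60 -59.99 -0.008 [-4.9 -5.4 11.8] 28.9833
bar ((512.611572265625, -6.088920593261719), (56.64120864868164, 13.735980987548828), 85.89482879638672) 31.1583
ball [  28.99014533 -105.63147364]
```

View pics/w3.png

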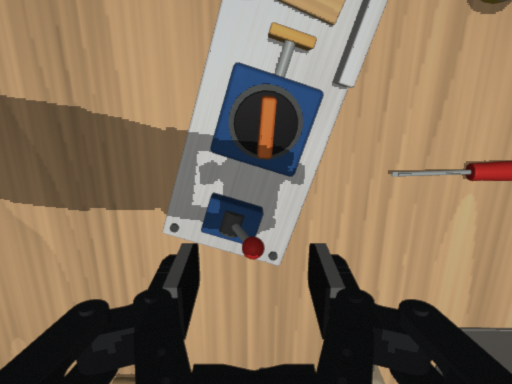

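The bar has turned -59.9° from the start (three clicks), and the lever is still free (ball at x≈29). The stop torque read slightly low, about 0.23–0.29 N m. There's time for a bounded recheck, so I'll re-zero the torque in the click and feel up to at most 5° past the presumed zero, then return.

Run:
```python
from turn import *
from rig import bot
a0=55.8; B=[512.6,-6.2]
bot.move_gripper(50); bot.move_to([*B,150],down(a0-60)); bot.servo_line([*B,106],speed=120)
j=np.array(bot.ik([*B,106],down(a0-60))); bot.move_gripper(0,grip_force=120); bot.dwell(.1)
def meas(d,n=8):
    a,m,s=step(bot,j,a0,d+60,.1); ms=[m]
    for _ in range(n): bot.dwell(.02); ms.append(bot.read_state()["moment"][2])
    m=np.mean(ms); print(d,round(a-a0,2),round(m,3),round(np.std(ms)/n**.5,3),s["ft_force"].round(1),round(s["clock"],2)); return m
b=meas(-60)
for d in (-20,0,10,15): step(bot,j,a0,d+60,.02)
for d in (20,22.5,25,30,35,38,40,41.5,43,44.5):
    m=meas(d)-b
    if m<-0.4: break
for d in (20,-20,-50,-61): step(bot,j,a0,d+60,.02)
meas(-60); bot.dwell(.2); print(bot.read_state()["clock"])
```

```text
-60 -60.0 -0.01 0.009 [-3.7 -1.  10.6] 33.5
20 20.0 -0.01 0.011 [-4.9  1.6  9.4] 35.73
22.5 22.49 -0.087 0.019 [-3.7  1.2 11.9] 36.21
25 25.0 -0.043 0.009 [-7.8  1.9 11.4] 36.69
30 30.01 0.014 0.009 [-7.7  2.4 12. ] 37.17
35 35.01 0.02 0.011 [-7.1  3.2  9. ] 37.66
38 38.01 0.075 0.018 [-9.   2.9  9. ] 38.14
40 40.0 -0.037 0.009 [-8.4  2.9  9.2] 38.62
41.5 41.48 -0.238 0.025 [-6.8  3.2 10.7] 39.11
43 42.98 -0.263 0.02 [-9.3  3.3 10.1] 39.59
44.5 44.48 -0.269 0.011 [-8.2  1.  10. ] 40.08
-60 -60.0 -0.025 0.008 [-2.3 -0.4 10.9] 42.69
43.025
```

The recheck agrees. There is a sharp step at 40–41.5°, then a slope of about 0.01–0.02 N m/deg, about 0.7 of the stated torques throughout, as with the clicks. Nothing like it shows at earlier clicks. Zero is at 40°, and the dial is now at -60° (click five). Now I'll release and lock the lever.

Run:
```python
from turn import *
from rig import bot
bot.move_gripper(50); bot.dwell(.1); bot.servo_line([512.6,-6.2,190],speed=200)
push(bot,-1)
bot.move_gripper(60); bot.move_to([500,-40,320],down(0)); bot.dwell(0.2)
c=wristcam(bot); cv2.imwrite("pics/w4.png",c["image"])
m=hsv(c,(6,180,90),(15,255,255)); k=max(cv2.findContours(m,0,1)[0],key=cv2.contourArea)[:,0]
print("bar",cv2.minAreaRect(onplane(c,k,117).astype(np.float32)),bot.read_state()["clock"])
m=hsv(c,(0,190,50),(6,255,255)); m[:,330:]=0; M=cv2.moments(m,True); print("ball",(onplane(c,(M["m10"]/M["m00"],M["m01"]/M["m00"]),93)[0]-D)@np.c_[u,v]+[0,30])
```

```text
False unit x -1.8970710020424102 [ 0.31566569 -0.17091455  0.62428252] 48.125
True unit x -5.906706328574257 [ 5.21622615 -1.59143917 -1.41825244] 48.4667
bar ((512.6670532226562, -6.281089782714844), (56.89760208129883, 13.697741508483887), 85.8592529296875) 51.6417
ball [ -28.17485992 -105.41400236]
```

View pics/w4.png

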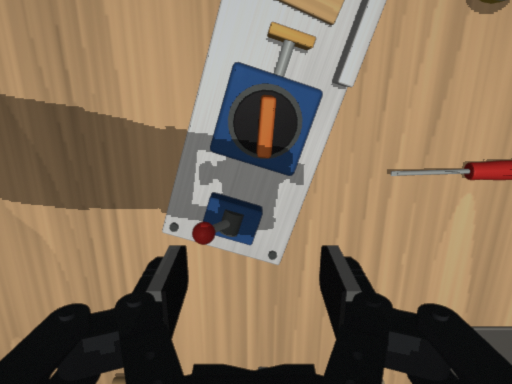

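The lever ball is back at (203,233), its starting pixel, and the bar is still at 85.9°. The stop foot and screwdriver look unmoved and the arm is clear, so I'll hand in.

```bash
python3 -c "
from rig import bot
bot.finish_job()"
```

```text
the job is handed in; nothing more can be done
```

I set the dial to click five, locked the lever again and handed the job in at about 52 s of the 67 s allowed. No verdict was reported.

**What I did:** I swung the lever over to its hard stop and gripped the bar. Turning anticlockwise in small steps, I felt the end stop two clicks (40°) from the start. I then turned clockwise 100° to click five, let go so the dial sat in the click, and swung the lever back to its stop.

**Last checks:**
- **Dial:** the bar ended 60.0° clockwise of its starting angle, which is exactly three clicks (two back to zero, then five out).
- **Lever:** the red ball is back at its starting pixel, at unit x of about -28 mm (fully locked is -28.8 mm).
- **Bystanders:** the screwdriver and the part of the blank in view looked unmoved, and the arm stayed clear of the rest. I did not measure the others again.

**What disagreed:** the end-stop torque read about 0.24–0.29 N m, below the stated 0.3 N m or more, and the clicks also read low. Because of that I went back and felt the stop a second time. The sharp rise came at the same angle. I went at most 4.5° past zero, well short of the 10° that bends it, and then returned to click five.

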